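# Close the lamp compartment of the microscope's light source

## Task

The lamp of the cold-light source has been changed: put the loose cover back over the opening in the top of the box, feet inside, lying flat. Then push its sprung wing stud in and turn it clockwise a quarter turn until it locks, so that it stays in when you let go. The slot under the cover may stand askew, so feel for it: press gently, never force it, and leave the things around alone.

Things in the scene. Friction and masses are not known exactly. Their poses are not given: they have to be found in the camera images.
- light_source: Fixed grey box with black front panel (light socket, knob, switch), 216 long (its x) x 152 wide (y) x 104 high, front to -x; origin under its centre. An open compartment in its top shows the lamp. Across its middle a bracket carries a round steel receptacle, top 18 mm below the box's top, with a 15 mm hole and a slot 30 x 7.2 mm.
- opening (a point): Centre of the box's rectangular opening (108 along x, 84 along y), at the height of the top face. The receptacle is centred under it and stays as it was left: its slot stands within 0.75 rad either way of the box's x axis (not measured). The stud's pin enters within about 0.1 rad of the slot if the cover is not pushed sideways; elsewhere it meets solid steel after 1.5 mm of push.
- lamp_cover: Loose grey cover, flange 124 (its x) x 100 (y) x 3 mm, 0.15 to 0.25 kg. Four round-ended black feet, 8 mm thick, 22 mm long, fit inside the opening's corners with 1 mm play; it fits either way round. It starts on the bench standing on its feet. Origin: centre of the plane under the feet, z up. In its middle sits the black wing stud, by which it can be lifted.
- cover_seat (a point): Centre of the flange's underside, 22 mm above the cover's origin; it lies at the opening's centre, level with the box's top, when the cover is home.
- wing (a point): Centre of the stud's upright black wing, x along the wing, z up: 36 long (x), 9 thick (y), 24 high, starting 17 mm and ending 41 mm above the flange's underside (stud out). The stud's cross pin, 26 mm long and 4.5 thick, lies in line with the wing, its lower edge 16.5 mm below the flange's underside.
- stud_plunge (a joint): How far the stud is pushed in against its spring, m: 0 out, 0.0115 hard stop. The spring pushes out with 3 N at 0, 6 N at the stop. Through the slot, 10 mm in frees the pin to turn below the receptacle. Let go part-turned, it rests against a ridge at 10 mm (it may be re-gripped there); let go at the end of the turn, it springs back into the notch at 8.5 mm: locked.
- stud_turn (a joint): Angle of the wing in the cover, rad, growing clockwise seen from above; 0 (or half a turn) with the wing along the cover's x. While out it turns freely either way, with slight friction. Pushed through the slot it turns only clockwise; it drops into the notch at 1.3 to 1.5 rad past the slot, then meets a stop that gives a little (1.5 N m/rad), felt as a twist (0.05 to 0.1 N m is plenty).
- timer: Bystander: white bench timer with three keys, 60 x 66 x 19 mm, origin under its centre.
- petri_dish: Bystander: flat round dish, 62 across, 12 mm high, origin under its centre.
- beaker: Bystander: small clear beaker, 51 across, 55 mm high, origin under its centre.

How it is judged (in metres and radians):
On the way, in this order (a step that is already met when the one before it is completed fails the run):
1. the cover lies flat over the opening with its feet inside (z of cover_seat in the frame of opening below 0.002 m and horizontal distance between cover_seat and opening below 0.004 m and angle between the x axis of lamp_cover and the x axis of light_source, either way round below 0.08 rad), for 0.2 s.
2. the stud is pushed in through the slot (value of joint stud_plunge above 0.009 m and z of cover_seat in the frame of opening below 0.002 m), for 0.05 s.
At the end, for the whole second after the job is handed in: The cover lies flat on the light source (within 2 mm of the top face, 4 mm of the opening's centre, square to it within 0.08 rad, either way round) and its stud, let go, stays 7 to 9.4 mm in, which only the receptacle's notch does; all at rest (all of step 1 and z of cover_seat in the frame of opening above -0.002 m and angle between lamp_cover's own z axis and vertical below 0.04 rad and value of joint stud_plunge between 0.007 and 0.0094 m and linear speed of lamp_cover below 0.01 m/s); the robot touches nothing.
It fails at once if the cover and its stud bear on the light source with more than 35 N (all contacts added; the spring's own 12 to 20 N when locked included) (contact force between lamp_cover and light_source above 35 N).
It fails at once if the timer is disturbed (distance of timer from where it was at the start of the episode above 0.02 m).
It fails at once if the petri dish is disturbed (distance of petri_dish from where it was at the start of the episode above 0.02 m).
It fails at once if the beaker is disturbed (distance of beaker from where it was at the start of the episode above 0.02 m).
It also fails if it takes over 72 s, if anything falls off the work surface, if the arm or the gripper's body presses on something with over 40 N, if the wrist force passes 120 N, or if a joint passes its speed limit or range.

## Robot

A 6-joint arm with a two-finger parallel gripper is mounted at the origin on a cart in front of the work surface, level with it; the furniture and walls round the work are solid. World frame = base frame: x ahead of the robot, y to its left, z up, the work surface at z = 0. Lengths are in mm, angles in rad, forces in N, time in s.
With the tool pointing down it reaches from about 325 to 900 mm from the base axis. Payload 6.1 kg.
Tool frame: the origin (TCP) lies midway between the tips of the shut fingers; the grasp point (between the pads) lies 19 mm behind it; z points along the fingers, y is the line along which they close (so a half turn about z gives the same grasp; the last joint's range is limited). The gripper opens to 85 mm and grips with 20 to 120 N. Pads are 22 mm wide; open, the fingers measure 114 mm over their backs; the gripper's body (76 mm by 85 mm) begins 54 mm behind the grasp point. The pads swing forward as they close: fully open they stand 13 mm farther back than shut.
Start: joints at [-1.406, 0.22, 1.526, -0, 1.395, -0.126], TCP at [179.192, -598.754, 231.3] pointing down, gripper open.
Joint ranges: [-2.98, 2.98], [-0.91, 2.08], [0.09, 2.57], [-1.24, 4.39], [0.2, 2.65], [-2.68, 2.68]. Speed limits (rad/s): [2.57, 2.57, 3.01, 3.14, 3.14, 3.14].

## Interface

Orientations are given as [roll, pitch, yaw] about the fixed x, y, z axes, in that order (R = Rz(yaw) Ry(pitch) Rx(roll)).
In Python, from station import r gives the robot as it stands.
- The arm moves only by the shell command python3 -m jog 'ROWS' [OPENING]. ROWS is a JSON object of lists of equal length, an entry for each row: "dp": the shift along the world's x, y, z in cm, a list of three; "twist": the turn, a rotation vector about the world's x, y, z in rad, a list of three. A call has 1 to 8 rows; each row is the pose to reach, as a shift and turn from the pose commanded when the call began; what a row does not reach only later rows make up. A row lasts 1/12 s, in which the tool goes at most 41.7 mm and 7.16 degrees, less where a joint would pass 70% of its speed; a pose out of reach is approached as far as the arm can. A call with a gripper value outside its range is refused whole. OPENING is the opening, from 0 (shut) to 1 (fully open), set as the call begins (- or left out, the last holds). The fingers move at their own pace and stop on an object; the grip force is fixed at half the most. Time passes only in rows, so rows that repeat a pose let the fingers close. It gives the time, the measured TCP pose, the force, the opening and the grip force at its end, in the units of the state.
- r.sense(): the state, without advancing time (a new reading comes with each control period).
- r.snapshot(name): name is "side" or "top" or "wrist"; returns the picture (420x560x3 uint8, red, green, blue); there is no depth.
- r.camera_params(name): a dict with "K" (3x3 intrinsics, pixels), "k1" (the pictures are not rectified: a ray, as slopes to the right and down, at radius r is drawn at 1 + k1 r^2 times it, then the intrinsics apply), "rvec" (rotation vector, rad) and "tvec" (3), from world to camera coordinates, as OpenCV has them. Camera axes: x right, y down, z forward; pixel columns grow to the right and rows downward; lengths in mm; the calibration is good to about 2 mm. A picture is of the moment at which its call begins: read the wrist's pose just before it. camera_params takes no time and is no camera call; for the wrist camera it gives the pose at the moment of the call.
- r.job_done(): hands the job in; it is judged then, once.
The state is a dict: "time": time; "joint_pos": joint angles; "dq": joint speeds; "joint_efforts": joint torques, N m; "tool_pos": TCP position; "eef_rot": TCP orientation; "contact_force": force on the tool from outside, world axes, zero at the start; "torque": the same for the moment, N m; "width": finger opening in mm; "finger_force": force on a finger pad.
Only numpy, scipy, OpenCV 4.12 (cv2) and the standard library are available. Lean on these libraries where they do the work, as an engineer would, in place of code of your own. Each camera call takes 0.05 s, during which the arm holds its last target. There are 200 camera calls.

## Working session

There is one attempt and no reset: what is moved stays moved. The work goes in short steps, Python scripts to look and compute and a shell command to move; the robot and the scene stay as the last step left them, time stands still between calls to the robot, and variables do not carry over. Pictures are saved under pics/ and viewed, at most 10 in all, crops included, and the job is handed in when it is done.

```bash
ls; mkdir -p pics
python3 - <<'E'
from station import r
import cv2
for n in ("top","side"):
    cv2.imwrite(f"pics/{n}0.png",r.snapshot(n)[:,:,::-1])
    print(n,r.camera_params(n))
s=r.sense();print(s)
E
```

```text
pics
top {'K': array([[408.42768271,   0.        , 279.52661887],
       [  0.        , 408.42768271, 207.53956106],
       [  0.        ,   0.        ,   1.        ]]), 'k1': 0.03510934898468925, 'rvec': array([ 2.10356471, -2.14625495,  0.21520917]), 'tvec': array([ -85.23725576,  608.19306266, 1043.13623007])}
side {'K': array([[432.15349104,   0.        , 280.90833717],
       [  0.        , 432.15349104, 205.98817523],
       [  0.        ,   0.        ,   1.        ]]), 'k1': -0.10416779667749565, 'rvec': array([ 0.15476444, -2.90647995,  1.09585446]), 'tvec': array([ 577.07590338,  202.22149543, 1027.72677576])}
{'time': 0.1, 'joint_pos': array([-1.40612065e+00,  2.21141609e-01,  1.52751136e+00,  2.94784278e-05,
        1.39468832e+00, -1.26105673e-01]), 'dq': array([-0.0015336 , -0.00045121, -0.00132533, -0.00127458,  0.00134302,
       -0.00056827]), 'joint_efforts': array([ 5.76671446e-04, -4.98244464e+01, -3.90546799e+01, -6.27983400e-05,
        5.83082510e-03,  7.09078535e-06]), 'tool_pos': array([ 179.10029167, -598.22007062,  230.30437818]), 'eef_rot': array([-3.13986156e+00, -2.48711012e-04,  2.90775948e-01]), 'contact_force': array([ 0.02792102, -0.29890526,  0.25629424]), 'torque': array([0.00563597, 0.0402254 , 0.04203818]), 'finger_force': 0.0, 'width': 85.13296133406013}
```

View pics/top0.png

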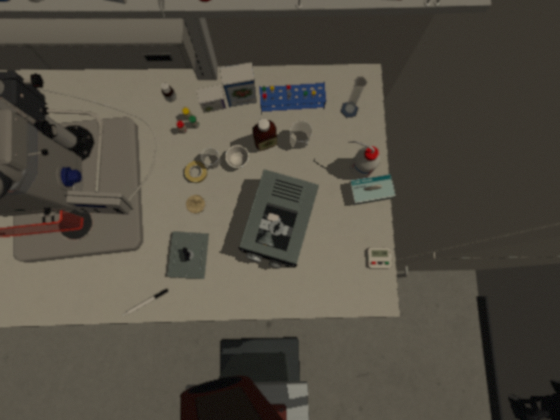

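View pics/side0.png

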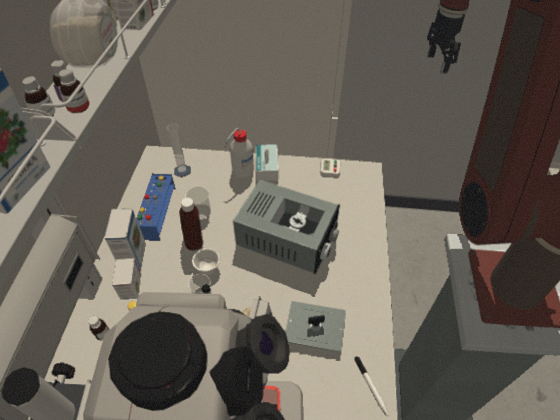

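The top view shows the cover near (188,255), wing about (186,254), and the box near (280,218) with its opening at about (275,228). The side view agrees. Next I'll enlarge these and measure.

```bash
cat > h.py <<'E'
import numpy as np,cv2
from station import r
def ray(c,u,v):
    K=c["K"];x=(u-K[0,2])/K[0,0];y=(v-K[1,2])/K[1,1]
    rd=np.hypot(x,y);s=rd
    for _ in range(20): s=rd/(1+c["k1"]*s*s)
    f=s/rd if rd>0 else 1
    R=cv2.Rodrigues(np.array(c["rvec"]))[0]
    return -R.T@np.array(c["tvec"]),R.T@np.array([x*f,y*f,1])
def onz(c,u,v,z):
    o,d=ray(c,u,v);return (o+d*(z-o[2])/d[2])
def proj(c,p):
    R=cv2.Rodrigues(np.array(c["rvec"]))[0];q=R@np.array(p,float)+np.array(c["tvec"])
    x,y=q[:2]/q[2];k=1+c["k1"]*(x*x+y*y);return c["K"][0,0]*x*k+c["K"][0,2],c["K"][1,1]*y*k+c["K"][1,2]
E
python3 - <<'E'
import cv2,numpy as np
a=cv2.imread("pics/top0.png")[160:300,150:340]
a=cv2.resize(np.clip(a*2.2,0,255).astype('uint8'),None,fx=4,fy=4,interpolation=cv2.INTER_CUBIC)
cv2.imwrite("pics/topc.png",a)
E
```

```text
(no output)
```

View pics/topc.png

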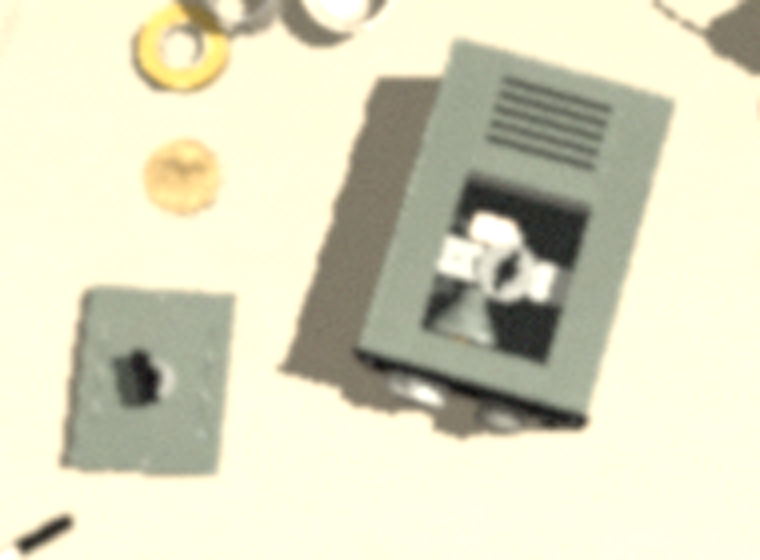

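The crop shows cover corners at about (88,289), (235,295), (216,473), (70,467), opening corners at (467,174), (590,207), (547,362), (422,328), and box top corners at (455,40), (674,100), (585,420), (358,350).

Run:
```python
from h import *
np.set_printoptions(precision=3,suppress=True)
c=r.camera_params("top")
def q(pts,z):
    p=np.array([onz(c,150+(u-1.5)/4,160+(v-1.5)/4,z) for u,v in pts]);m=p.mean(0)
    ex=(p[0]+p[1]-p[2]-p[3])/2;ey=(p[0]+p[3]-p[1]-p[2])/2
    print(m,"len",np.hypot(*ex[:2]),np.hypot(*ey[:2]),"ang",np.arctan2(ex[1],ex[0]),np.arctan2(-ey[0],ey[1]))
q([(88,289),(235,295),(216,473),(68,467)],25)
q([(467,174),(590,207),(547,362),(422,328)],104)
q([(455,40),(674,100),(585,420),(358,350)],104)
print(onz(c,150+137/4,160+378/4,63))
for k in ("camera",):
  w=r.camera_params("wrist"); o=-cv2.Rodrigues(w["rvec"])[0].T@w["tvec"]; print(o-r.sense()["tool_pos"],w["K"],cv2.Rodrigues(w["rvec"])[0])
# pixels of the opening/ cover for blob checks
```

```text
[487.742 154.015  25.   ] len 120.30760185133377 99.70607916117218 ang -0.08562700784601107 -0.06265502095351219
[548.611 -87.544 104.   ] len 103.78916024720691 82.32989067087085 ang -0.2943025487065475 -0.2859273134316944
[576.158 -95.748 104.   ] len 214.25052469721984 149.56160817767656 ang -0.30397151363301855 -0.30652415574834985
[485.142 154.67   63.   ]
[ 65.017  18.377 142.522] [[301.013   0.    274.671]
 [  0.    301.013 211.138]
 [  0.      0.      1.   ]] [[ 0.287 -0.958 -0.001]
 [-0.924 -0.277  0.265]
 [-0.254 -0.076 -0.964]]
```

```bash
python3 -m jog '{"dp":[[2,3,0],[5,7,0],[8,11,0],[11,15,0],[14,19,0],[16,22,0],[18,25,0],[20,28,0]],"twist":[[0,0,0.12],[0,0,0.24],[0,0,0.36],[0,0,0.48],[0,0,0.6],[0,0,0.72],[0,0,0.84],[0,0,0.96]]}' 1
python3 -m jog '{"dp":[[2,3,0],[5,7,0],[8,11,0],[11,15,0],[14,19,0],[16,22,0],[17,23,0],[17,23,0]],"twist":[[0,0,0.12],[0,0,0.24],[0,0,0.36],[0,0,0.48],[0,0,0.6],[0,0,0.72],[0,0,0.84],[0,0,0.96]]}'
python3 -m jog '{"dp":[[0,0,0],[0,0,0],[0,0,0],[0,0,0],[0,0,0],[0,0,0],[0,0,0]],"twist":[[0,0,0.12],[0,0,0.24],[0,0,0.36],[0,0,0.48],[0,0,0.6],[0,0,0.62],[0,0,0.62]]}'
python3 - <<'E'
from h import *
c=r.camera_params("wrist");i=r.snapshot("wrist")[:,:,::-1];np.save("w1.npy",i)
import pickle;pickle.dump(c,open("w1.pkl","wb"))
i=np.clip(i*1.8,0,255).astype('uint8')
print(proj(c,[548.6,-87.5,104]),proj(c,[548.6,-87.5,86]))
cv2.imwrite("pics/w1.png",i)
E
```

```text
time: 0.77
tool_pos: [370.6, -330.4, 231.0]
eef_rot: [-3.141, -0.0, 1.256]
contact_force: [0.5, -0.4, -0.3]
width: 85.4
finger_force: 0.0
time: 1.43
tool_pos: [542.9, -96.3, 230.9]
eef_rot: [3.139, -0.001, 2.222]
contact_force: [-0.2, -0.9, -0.8]
width: 85.6
finger_force: 0.0
time: 2.02
tool_pos: [539.7, -102.3, 230.9]
eef_rot: [3.142, -0.001, 2.829]
contact_force: [0.0, 0.2, -1.0]
width: 85.4
finger_force: 0.0
(np.float64(293.5761963862194), np.float64(206.8281242825612)) (np.float64(292.47644009568444), np.float64(202.1908437668973))
```

View pics/w1.png

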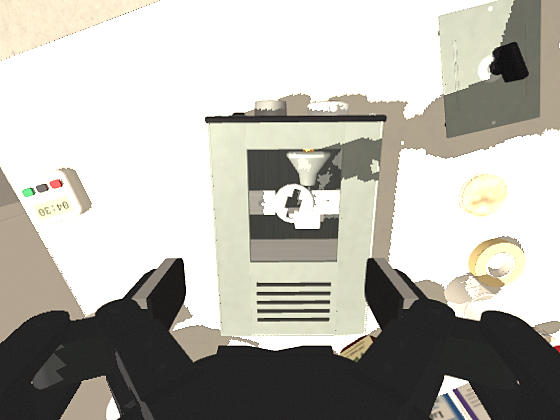

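The wrist view shows the opening at cols 247–342, rows 149–262, the receptacle near (294,203), and the cover's wing near (508,62). I'll enlarge the receptacle and the cover.

Run:
```python
import numpy as np,cv2
i=np.load("w1.npy")
a=cv2.resize(i[140:270,240:350],None,fx=4,fy=4,interpolation=cv2.INTER_CUBIC)
b=cv2.resize(i[0:140,435:555],None,fx=3,fy=3,interpolation=cv2.INTER_CUBIC)
o=np.zeros((520,800,3),'uint8');o[:,:440]=a;o[:420,440:800]=b
cv2.imwrite("pics/w1c.png",np.clip(o*1.2,0,255).astype('uint8'))
```

```text
(no output)
```

View pics/w1c.png

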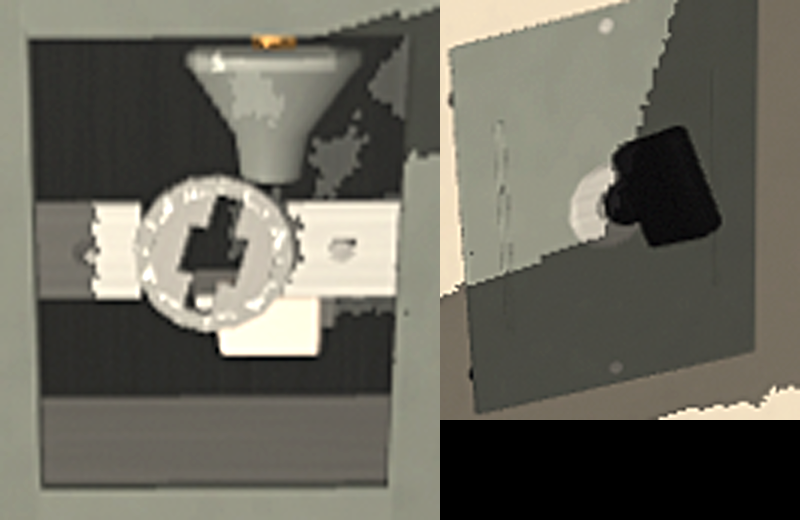

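The crop shows the slot running from (226,198) to (201,307), the receptacle centre at (215,253), and opening corners at (28,38), (408,38), (388,487), (41,487). The wing's top edge runs (688,127)–(718,225) and its base (615,155)–(645,243).

Run:
```python
from h import *
import pickle
np.set_printoptions(precision=3,suppress=True)
c=pickle.load(open("w1.pkl","rb"))
A=lambda u,v,z:onz(c,240+(u-1.5)/4,140+(v-1.5)/4,z)
B=lambda u,v,z:onz(c,435+(u-441)/3,(v-1)/3,z)
an=lambda a,b:np.arctan2(*(b-a)[[1,0]])
p=[A(28,38,104),A(408,38,104),A(388,487,104),A(41,487,104)]
print("open",np.mean(p,0),an(p[0],p[3]),an(p[1],p[2]),an(p[1],p[0])-np.pi/2,[np.linalg.norm(p[i]-p[i-1]) for i in range(4)])
a,b=A(226,198,86),A(201,307,86);print("slot",an(a,b),np.linalg.norm(a-b),(a+b)/2,"rec",A(215,253,86))
a,b=B(688,127,63),B(718,225,63);print("wingtop",an(a,b),np.linalg.norm(a-b),(a+b)/2)
a,b=B(615,155,39),B(645,243,39);print("wingbase",an(a,b),np.linalg.norm(a-b),(a+b)/2)
q=[B(450,47,25),B(477,412,25),B(755,350,25)]
print("cover",an(q[0],q[1]),an(q[1],q[2]),np.linalg.norm(q[0]-q[1]),np.linalg.norm(q[1]-q[2]),(q[0]+q[2])/2)
```

```text
open [549.819 -87.811 104.   ] -0.30823245158292556 -0.29872559431174117 -3.4546859483522745 [np.float64(107.2692306393616), np.float64(83.40239030192735), np.float64(107.21512717320203), np.float64(84.42137946503867)]
slot -0.5163795729846364 28.176045060986553 [549.453 -87.263  86.   ] rec [549.534 -86.862  86.   ]
wingtop 0.19713079656579255 31.595406782723618 [488.774 155.413  63.   ]
wingbase 0.20768264654792304 31.181430359577742 [489.218 150.156  39.   ]
cover -0.0830600685613184 1.4763688134311388 122.40166152201527 99.41972138394247 [489.069 152.446  25.   ]
```

```bash
python3 -m jog '{"dp":[[-0.5,3.5,0],[-1.5,7,0],[-2,11,0],[-3,15,0],[-4,19,-1],[-5,23,-3],[-5.1,25.5,-5],[-5.1,25.5,-7]],"twist":[[0,0,0.1],[0,0,0.2],[0,0,0.3],[0,0,0.4],[0,0,0.5],[0,0,0.51],[0,0,0.51],[0,0,0.51]]}'
python3 -m jog '{"dp":[[0,0,0],[0,0,0]],"twist":[[0,0,0],[0,0,0]]}'
python3 - <<'E'
from h import *
c=r.camera_params("wrist");i=r.snapshot("wrist")[:,:,::-1];np.save("w2.npy",i)
import pickle;pickle.dump(c,open("w2.pkl","wb"))
print(proj(c,[489,152.5,51]))
cv2.imwrite("pics/w2.png",np.clip(i*1.6,0,255).astype('uint8'))
E
```

```text
time: 2.73
tool_pos: [488.0, 157.3, 160.9]
eef_rot: [3.14, 0.001, -2.941]
contact_force: [0.3, -0.8, -0.1]
width: 85.5
finger_force: 0.0
time: 2.9
tool_pos: [487.9, 152.6, 160.4]
eef_rot: [-3.141, -0.003, -2.943]
contact_force: [0.8, -0.2, 0.6]
width: 85.4
finger_force: 0.0
(np.float64(275.62334159795967), np.float64(209.56388471868263))
```

View pics/w2.png

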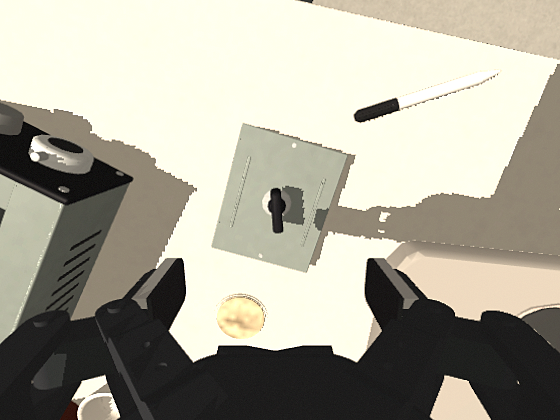

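The wrist view shows the cover with corners (243,124), (353,154), (308,271), (212,246) and the wing almost upright in the picture from (276,188) to (278,231).

Run:
```python
from h import *
import pickle
np.set_printoptions(precision=3,suppress=True)
c=pickle.load(open("w2.pkl","rb"));i=np.load("w2.npy").max(2)
m=(i<32).astype('uint8');m[:,:255]=0;m[:,320:]=0;m[:175]=0;m[240:]=0
n,l,s,_=cv2.connectedComponentsWithStats(m);k=1+np.argmax(s[1:,4]);print(s[k])
for y in range(s[k][1],s[k][1]+s[k][3],3):
    x=np.where(l[y]==k)[0]; print(y,x.min(),x.max(),onz(c,(x.min()+x.max())/2,y,63)[:2])
B=lambda u,v:onz(c,u,v,25);q=[B(243,124),B(353,154),B(308,271),B(212,246)]
print(np.mean(q,0))
```

```text
[268 188  18  45 458]
188 275 277 [468.057 148.567]
191 271 280 [470.562 148.658]
194 271 280 [473.   149.15]
197 271 280 [475.452 149.644]
200 271 283 [477.675 151.345]
203 269 284 [480.233 151.445]
206 268 285 [482.725 151.95 ]
209 269 284 [485.229 152.457]
212 272 282 [487.667 153.372]
215 273 281 [490.199 153.886]
218 273 281 [492.745 154.403]
221 273 282 [495.223 155.332]
224 273 282 [497.797 155.855]
227 273 282 [500.385 156.381]
230 274 282 [502.905 157.323]
[488.137 155.247  25.   ]
```

```bash
python3 -m jog '{"dp":[[0,0.1,-2.5],[0,0.1,-5],[0,0.1,-7.5],[0,0.1,-10],[0,0.1,-11],[0,0.1,-11.6],[0,0.1,-12],[0,0.1,-12]],"twist":[[0,0,0.02],[0,0,0.02],[0,0,0.02],[0,0,0.02],[0,0,0.02],[0,0,0.02],[0,0,0.02],[0,0,0.02]]}' 
python3 -m jog '{"dp":[[0,0,0],[0,0,0],[0,0,0],[0,0,0],[0,0,0],[0,0,0],[0,0,0],[0,0,0]],"twist":[[0,0,0],[0,0,0],[0,0,0],[0,0,0],[0,0,0],[0,0,0],[0,0,0],[0,0,0]]}' 0
python3 -m jog '{"dp":[[0,0,0.5],[0,0,1.5],[0,0,4],[0,0,7],[0,0,10.5],[0,0,14],[0,0,15],[0,0,15]],"twist":[[0,0,0],[0,0,0],[0,0,0],[0,0,0],[0,0,0],[0,0,0],[0,0,0],[0,0,0]]}'
```

```text
time: 3.62
tool_pos: [490.0, 153.3, 42.1]
eef_rot: [-3.141, 0.001, -2.923]
contact_force: [-0.3, -0.3, 0.4]
width: 85.3
finger_force: 0.0
time: 4.28
tool_pos: [489.1, 153.5, 41.6]
eef_rot: [-3.141, 0.0, -2.922]
contact_force: [-0.3, -0.4, 2.5]
width: 7.4
finger_force: 60.9
time: 4.95
tool_pos: [491.6, 154.1, 196.1]
eef_rot: [-3.141, 0.008, -2.922]
contact_force: [-0.6, 0.0, -2.1]
width: 7.7
finger_force: 60.3
```

```bash
python3 -m jog '{"dp":[[0.3,-1.5,0],[1,-4.5,0],[2,-8,0],[3,-11.5,0],[4,-15,0],[5,-18.5,0],[5.5,-22,0],[6,-24,0]],"twist":[[0,0,-0.03],[0,0,-0.06],[0,0,-0.09],[0,0,-0.12],[0,0,-0.15],[0,0,-0.18],[0,0,-0.2],[0,0,-0.22]]}'
python3 -m jog '{"dp":[[0,0,0],[0,0,0],[0,0,0],[0,0,0],[0,0,0],[0,0,0]],"twist":[[0,0,0],[0,0,0],[0,0,0],[0,0,0],[0,0,0],[0,0,0]]}'
python3 - <<'E'
from h import *
import pickle
for n in ("wrist","top","side"):
    c=r.camera_params(n);i=r.snapshot(n)[:,:,::-1];np.save(n+"3.npy",i);pickle.dump(c,open(n+"3.pkl","wb"))
    if n=="wrist":cv2.imwrite("pics/w3.png",np.clip(i*1.6,0,255).astype('uint8'))
print(r.sense()["tool_pos"],r.sense()["eef_rot"])
E
```

```text
time: 5.62
tool_pos: [547.8, -89.5, 188.8]
eef_rot: [-3.141, -0.004, 3.138]
contact_force: [0.2, 1.1, -1.7]
width: 7.9
finger_force: 60.3
time: 6.12
tool_pos: [548.9, -85.3, 191.2]
eef_rot: [3.141, -0.0, -3.141]
contact_force: [-0.9, 0.3, -1.6]
width: 7.5
finger_force: 60.3
[549.03733754 -85.83658562 191.42882199] [-3.14150210e+00  2.47730703e-04 -3.14139257e+00]
```

View pics/w3.png

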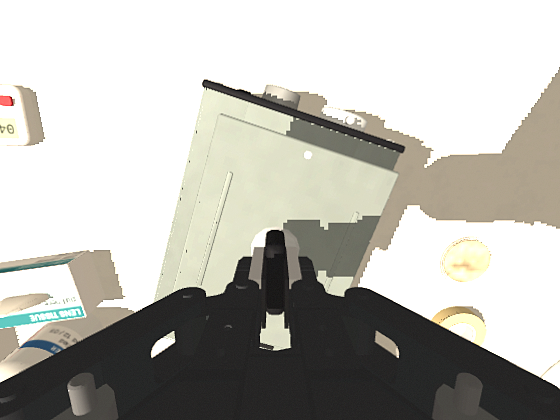

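The view shows the held cover over the box: far corners (219,113) and (398,170), the edge dot at (308,155), and the box's front edge from (205,83) to (404,150).

Run:
```python
from h import *
import pickle
np.set_printoptions(precision=3,suppress=True)
c=pickle.load(open("wrist3.pkl","rb"));i=np.load("wrist3.npy")
g=cv2.cvtColor(i,cv2.COLOR_BGR2GRAY)
an=lambda a,b:np.arctan2(*(b-a)[[1,0]])
z=174.7
p=[onz(c,219,113,z),onz(c,398,170,z)]
print("w",np.linalg.norm(p[0]-p[1]),an(p[0],p[1])-np.pi/2, )
t=an(p[0],p[1])-np.pi/2
for t in (t,-0.305): print(t,"center",(p[0]+p[1])/2+62*np.array([np.cos(t),np.sin(t),0]))
# refine the cover's side lines
lsd=cv2.createLineSegmentDetector()
L=lsd.detect(g)[0][:,0]
for x1,y1,x2,y2 in L:
    if np.hypot(x2-x1,y2-y1)>40 and 150<min(x1,x2) and max(x1,x2)<410 and max(y1,y2)<310:
        a,b=onz(c,x1,y1,z),onz(c,x2,y2,z);print(np.array([x1,y1,x2,y2]).round(1),"yaw",round(an(a,b)%np.pi,3),round(an(a,b)%np.pi-np.pi/2,3))
```

```text
w 97.22894356889789 -0.29788575989921884
-0.29788575989921884 center [548.46  -85.878 174.7  ]
-0.305 center [548.329 -86.299 174.7  ]
[294.7 117.1 204.   86.7] yaw 1.266 -0.305
[152.9 300.9 203.1  89.4] yaw 2.835 1.264
[355.7 129.2 403.2 145.3] yaw 1.259 -0.312
[283.6 231.8 289.2 286.8] yaw 0.105 -1.466
[397.1 172.5 219.7 114.5] yaw 1.265 -0.306
[233.1 174.4 201.3 285.5] yaw 2.831 1.261
[221.7 112.4 283.2 133. ] yaw 1.26 -0.311
[216.3 222.4 230.5 174.3] yaw 2.82 1.25
[380.4 213.6 397.2 175.2] yaw 2.827 1.257
[199.5 283.2 216.  224.1] yaw 2.836 1.265
```

```bash
python3 -m jog '{"dp":[[0.12,-0.13,-1],[0.12,-0.13,-2.5],[0.12,-0.13,-3.6],[0.12,-0.13,-4.1],[0.12,-0.13,-4.1],[0.12,-0.13,-4.1]],"twist":[[0,0,0],[0,0,0],[0,0,0],[0,0,0],[0,0,0],[0,0,0]]}'
python3 -m jog '{"dp":[[0,0,-0.2],[0,0,-0.4],[0,0,-0.6],[0,0,-0.8],[0,0,-0.8]],"twist":[[0,0,0],[0,0,0],[0,0,0],[0,0,0],[0,0,0]]}'
```

```text
time: 6.77
tool_pos: [550.0, -87.7, 149.8]
eef_rot: [3.141, -0.001, 3.141]
contact_force: [0.2, -0.0, -1.7]
width: 7.9
finger_force: 60.3
time: 7.18
tool_pos: [550.0, -87.6, 142.0]
eef_rot: [3.141, -0.0, 3.141]
contact_force: [-0.3, -0.1, -2.4]
width: 7.5
finger_force: 60.3
```

```bash
python3 -m jog '{"dp":[[0,0,-0.2],[0,0,-0.4],[0,0,-0.6],[0,0,-0.8],[0,0,-0.8]],"twist":[[0,0,0],[0,0,0],[0,0,0],[0,0,0],[0,0,0]]}'
python3 -m jog '{"dp":[[0,0,-0.2],[0,0,-0.4],[0,0,-0.6],[0,0,-0.7],[0,0,-0.7]],"twist":[[0,0,0],[0,0,0],[0,0,0],[0,0,0],[0,0,0]]}'
```

```text
time: 7.6
tool_pos: [549.9, -87.6, 133.7]
eef_rot: [3.141, -0.001, 3.141]
contact_force: [-0.3, 0.1, -1.9]
width: 7.9
finger_force: 60.2
time: 8.02
tool_pos: [550.0, -87.6, 126.9]
eef_rot: [3.141, -0.0, 3.141]
contact_force: [-0.7, 0.2, -2.3]
width: 7.6
finger_force: 60.2
```

```bash
python3 -m jog '{"dp":[[0,0,-0.1],[0,0,-0.2],[0,0,-0.2],[0,0,-0.2]],"twist":[[0,0,0],[0,0,0],[0,0,0],[0,0,0]]}'
python3 -m jog '{"dp":[[0,0,-0.1],[0,0,-0.1],[0,0,-0.1]],"twist":[[0,0,0],[0,0,0],[0,0,0]]}'
python3 -m jog '{"dp":[[0,0,-0.05],[0,0,-0.05],[0,0,-0.05]],"twist":[[0,0,0],[0,0,0],[0,0,0]]}'
```

```text
time: 8.35
tool_pos: [550.2, -87.7, 125.2]
eef_rot: [3.142, -0.0, 3.141]
contact_force: [0.5, 0.5, -1.7]
width: 7.9
finger_force: 60.2
time: 8.6
tool_pos: [550.2, -87.7, 124.3]
eef_rot: [-3.142, -0.0, 3.141]
contact_force: [1.1, 1.0, -2.6]
width: 7.6
finger_force: 60.3
time: 8.85
tool_pos: [550.3, -87.7, 123.9]
eef_rot: [-3.142, 0.0, 3.141]
contact_force: [0.4, -0.3, -1.2]
width: 7.8
finger_force: 60.5
```

```bash
python3 -m jog '{"dp":[[0,0,-0.05],[0,0,-0.05],[0,0,-0.05]],"twist":[[0,0,0],[0,0,0],[0,0,0]]}'
python3 -m jog '{"dp":[[0,0,-0.05],[0,0,-0.05],[0,0,-0.05]],"twist":[[0,0,0],[0,0,0],[0,0,0]]}'
```

```text
time: 9.1
tool_pos: [550.3, -87.8, 123.7]
eef_rot: [-3.142, 0.0, 3.141]
contact_force: [-1.7, 1.7, 2.3]
width: 7.7
finger_force: 60.7
time: 9.35
tool_pos: [550.3, -87.7, 123.0]
eef_rot: [-3.141, 0.0, 3.141]
contact_force: [-1.8, 1.0, 3.1]
width: 7.5
finger_force: 60.8
```

```bash
python3 -m jog '{"dp":[[0,0,0],[0,0,0],[0,0,0],[0,0,0],[0,0,0],[0,0,0],[0,0,0],[0,0,0]],"twist":[[0,0,-0.08],[0,0,-0.16],[0,0,-0.24],[0,0,-0.32],[0,0,-0.4],[0,0,-0.48],[0,0,-0.52],[0,0,-0.52]]}'
python3 -m jog '{"dp":[[0,0,-0.05],[0,0,-0.1],[0,0,-0.1]],"twist":[[0,0,0],[0,0,0],[0,0,0]]}'
python3 -c "
from station import r
s=r.sense();print(s['torque'],s['contact_force'])"
```

```text
time: 10.02
tool_pos: [550.2, -88.1, 122.9]
eef_rot: [-3.141, 0.0, 2.619]
contact_force: [-1.7, -0.5, 2.0]
width: 7.4
finger_force: 60.9
time: 10.27
tool_pos: [550.2, -88.0, 121.8]
eef_rot: [-3.141, 0.0, 2.622]
contact_force: [-1.7, -0.9, 3.0]
width: 7.8
finger_force: 61.0
[-0.21990823  0.32237469  0.03222548] [-1.74905839 -0.88413149  3.03989261]
```

```bash
python3 -m jog '{"dp":[[0,0,-0.05],[0,0,-0.08],[0,0,-0.08]],"twist":[[0,0,0],[0,0,0],[0,0,0]]}'
python3 -m jog '{"dp":[[0,0,-0.05],[0,0,-0.08],[0,0,-0.08]],"twist":[[0,0,0],[0,0,0],[0,0,0]]}'
```

```text
time: 10.52
tool_pos: [550.3, -87.9, 121.1]
eef_rot: [-3.141, 0.0, 2.621]
contact_force: [-0.9, -1.5, 2.9]
width: 7.5
finger_force: 61.0
time: 10.77
tool_pos: [550.3, -87.9, 120.3]
eef_rot: [-3.141, 0.0, 2.621]
contact_force: [-1.1, -2.2, 3.1]
width: 7.7
finger_force: 61.0
```

The pin has entered the slot with no rise in force, so I'll press on.

```bash
python3 -m jog '{"dp":[[0,0,-0.1],[0,0,-0.2],[0,0,-0.3],[0,0,-0.3]],"twist":[[0,0,0],[0,0,0],[0,0,0],[0,0,0]]}'
python3 -m jog '{"dp":[[0,0,-0.1],[0,0,-0.2],[0,0,-0.3],[0,0,-0.3]],"twist":[[0,0,0],[0,0,0],[0,0,0],[0,0,0]]}'
python3 -m jog '{"dp":[[0,0,-0.05],[0,0,-0.1],[0,0,-0.1]],"twist":[[0,0,0],[0,0,0],[0,0,0]]}'
```

```text
time: 11.1
tool_pos: [550.3, -87.8, 117.1]
eef_rot: [-3.142, 0.0, 2.621]
contact_force: [-1.3, -2.7, 4.1]
width: 7.6
finger_force: 61.1
time: 11.43
tool_pos: [550.4, -87.8, 114.2]
eef_rot: [3.142, 0.0, 2.621]
contact_force: [-0.1, -2.6, 5.2]
width: 7.1
finger_force: 61.2
time: 11.68
tool_pos: [550.3, -87.8, 113.3]
eef_rot: [-3.142, 0.0, 2.621]
contact_force: [-0.7, -1.4, 5.5]
width: 7.8
finger_force: 61.2
```

```bash
python3 -m jog '{"dp":[[0,0,-0.05],[0,0,-0.05],[0,0,-0.05]],"twist":[[0,0,0],[0,0,0],[0,0,0]]}'
python3 -m jog '{"dp":[[0,0,-0.03],[0,0,-0.03],[0,0,-0.03]],"twist":[[0,0,0],[0,0,0],[0,0,0]]}'
```

```text
time: 11.93
tool_pos: [550.3, -87.8, 112.9]
eef_rot: [-3.142, 0.0, 2.621]
contact_force: [-1.6, -2.3, 4.5]
width: 7.4
finger_force: 61.3
time: 12.18
tool_pos: [550.3, -87.8, 112.6]
eef_rot: [-3.142, 0.0, 2.621]
contact_force: [-1.7, -2.4, 5.5]
width: 7.7
finger_force: 61.3
```

Now about 11 mm in. Turn a little and feel the torque.

```bash
T='from station import r
s=r.sense();print(s["torque"])'
python3 -c "$T"
python3 -m jog '{"dp":[[0,0,0],[0,0,0],[0,0,0],[0,0,0],[0,0,0]],"twist":[[0,0,-0.05],[0,0,-0.1],[0,0,-0.15],[0,0,-0.2],[0,0,-0.2]]}'
python3 -c "$T"
```

```text
[-0.56558245  0.2462535  -0.004224  ]
time: 12.6
tool_pos: [550.3, -87.9, 112.6]
eef_rot: [-3.141, 0.0, 2.418]
contact_force: [-1.1, -3.5, 4.4]
width: 7.7
finger_force: 61.3
[-0.59524512  0.31299303 -0.01009923]
```

```bash
T='from station import r
s=r.sense();print(s["torque"])'
python3 -m jog '{"dp":[[0,0,0],[0,0,0],[0,0,0],[0,0,0],[0,0,0],[0,0,0]],"twist":[[0,0,-0.08],[0,0,-0.16],[0,0,-0.24],[0,0,-0.32],[0,0,-0.4],[0,0,-0.4]]}'
python3 -c "$T"
python3 -m jog '{"dp":[[0,0,0],[0,0,0],[0,0,0],[0,0,0],[0,0,0],[0,0,0]],"twist":[[0,0,-0.08],[0,0,-0.16],[0,0,-0.24],[0,0,-0.32],[0,0,-0.4],[0,0,-0.4]]}'
python3 -c "$T"
python3 -m jog '{"dp":[[0,0,0],[0,0,0],[0,0,0],[0,0,0]],"twist":[[0,0,-0.08],[0,0,-0.16],[0,0,-0.24],[0,0,-0.24]]}'
python3 -c "$T"
```

```text
time: 13.1
tool_pos: [550.1, -88.0, 112.5]
eef_rot: [-3.141, 0.0, 2.017]
contact_force: [-2.6, -2.7, 4.9]
width: 7.5
finger_force: 61.3
[-0.6212022   0.41370057 -0.06738976]
time: 13.6
tool_pos: [550.0, -87.9, 112.4]
eef_rot: [-3.141, 0.0, 1.617]
contact_force: [-2.2, -3.2, 5.2]
width: 7.6
finger_force: 61.3
[-0.57788638  0.44306313 -0.0116022 ]
time: 13.93
tool_pos: [549.8, -87.9, 112.4]
eef_rot: [-3.141, 0.0, 1.377]
contact_force: [-2.8, -3.7, 5.9]
width: 7.5
finger_force: 61.3
[-0.61667343  0.48920867  0.06168636]
```

```bash
T='from station import r
s=r.sense();print(s["torque"])'
for k in 1 2 3; do
python3 -m jog '{"dp":[[0,0,0],[0,0,0]],"twist":[[0,0,-0.05],[0,0,-0.05]]}' | grep -E "rot|force"
python3 -c "$T"; done
```

```text
eef_rot: [-3.141, 0.0, 1.328]
contact_force: [-2.5, -3.7, 5.5]
finger_force: 61.3
[-0.59014428  0.52346739 -0.02950592]
eef_rot: [-3.141, 0.001, 1.278]
contact_force: [-3.0, -3.1, 5.2]
finger_force: 61.3
[-0.60094219  0.57877215  0.00195926]
eef_rot: [-3.141, 0.0, 1.228]
contact_force: [-2.7, -3.1, 4.5]
finger_force: 61.3
[-0.58929969  0.49522596 -0.00459986]
```

```bash
T='from station import r
s=r.sense();print(s["torque"])'
for k in 1 2 3; do
python3 -m jog '{"dp":[[0,0,0],[0,0,0]],"twist":[[0,0,-0.05],[0,0,-0.05]]}' | grep -E "rot|contact"
python3 -c "$T"; done
```

```text
eef_rot: [-3.141, 0.0, 1.178]
contact_force: [-3.2, -3.5, 5.0]
[-0.57345878  0.59524158 -0.00970053]
eef_rot: [-3.14, 0.0, 1.128]
contact_force: [-4.3, -2.4, 5.9]
[-0.4039467   0.60034658  0.0358252 ]
eef_rot: [-3.14, 0.0, 1.078]
contact_force: [-4.2, -2.1, 5.5]
[-0.30980816  0.71091382 -0.00208104]
```

```bash
T='from station import r
s=r.sense();print(s["torque"])'
for k in 1 2; do
python3 -m jog '{"dp":[[0,0,0],[0,0,0],[0,0,0]],"twist":[[0,0,-0.04],[0,0,-0.04],[0,0,-0.04]]}' | grep -E "rot|contact"
python3 -c "$T"; done
```

```text
eef_rot: [-3.139, 0.0, 1.041]
contact_force: [-4.4, -2.5, 6.4]
[-0.21718973  0.81701706  0.02965918]
eef_rot: [-3.139, 0.0, 1.001]
contact_force: [-5.0, -1.2, 8.2]
[-0.14254751  0.90607861  0.01165194]
```

```bash
for k in 1 2 3 4 5 6; do
python3 -m jog '{"dp":[[0,0,0.05],[0,0,0.05],[0,0,0.05]],"twist":[[0,0,0],[0,0,0],[0,0,0]]}' | grep -E "pos|contact"
python3 -c 'from station import r
s=r.sense();print(s["torque"][2])'; done
```

```text
tool_pos: [549.2, -87.1, 112.4]
contact_force: [-5.2, 0.1, 5.0]
0.14121284822268565
tool_pos: [549.2, -87.2, 112.5]
contact_force: [-4.9, 0.8, 1.6]
0.14819047928363566
tool_pos: [549.3, -87.2, 113.1]
contact_force: [-6.5, 1.1, 0.9]
0.009009683339652144
tool_pos: [549.3, -87.2, 113.6]
contact_force: [-5.8, 0.8, 0.7]
0.05470325215725677
tool_pos: [549.3, -87.2, 114.1]
contact_force: [-5.1, 1.4, 0.2]
0.045549620427886586
tool_pos: [549.3, -87.2, 114.6]
contact_force: [-5.3, 1.4, 0.9]
0.09594571773970634
```

```bash
python3 -m jog '{"dp":[[0,0,0.03],[0,0,0.03],[0,0,0.03]],"twist":[[0,0,0],[0,0,0],[0,0,0]]}' | grep -E "pos|contact"
python3 -m jog '{"dp":[[0,0,0],[0,0,0],[0,0,0],[0,0,0],[0,0,0],[0,0,0]],"twist":[[0,0,0],[0,0,0],[0,0,0],[0,0,0],[0,0,0],[0,0,0]]}' 0.5
python3 -m jog '{"dp":[[0,0,2],[0,0,5],[0,0,8],[0,0,10],[0,0,10],[0,0,10]],"twist":[[0,0,0],[0,0,0],[0,0,0],[0,0,0],[0,0,0],[0,0,0]]}' 1
python3 - <<'E'
from h import *
import pickle
c=r.camera_params("wrist");i=r.snapshot("wrist")[:,:,::-1];np.save("w4.npy",i);pickle.dump(c,open("w4.pkl","wb"))
s=r.camera_params("side");j=r.snapshot("side")[:,:,::-1];np.save("s4.npy",j)
u,v=map(int,proj(s,[549.6,-87.5,120]));print(u,v,proj(c,[549.6,-87.5,130]))
o=np.zeros((420,800,3),'uint8');o[:,:500]=i[:,30:530]
o[:300,500:]=cv2.resize(j[v-38:v+37,u-37:u+38],(300,300),interpolation=cv2.INTER_CUBIC)
cv2.imwrite("pics/w4.png",np.clip(o*1.5,0,255).astype('uint8'))
E
```

```text
tool_pos: [549.3, -87.2, 114.8]
contact_force: [-5.3, 0.7, 1.0]
time: 17.68
tool_pos: [550.5, -87.8, 115.9]
eef_rot: [3.141, -0.0, 1.001]
contact_force: [1.2, -0.1, -0.0]
width: 42.8
finger_force: 0.0
time: 18.18
tool_pos: [551.3, -88.0, 217.4]
eef_rot: [3.138, -0.001, 1.001]
contact_force: [-0.2, -0.0, -0.9]
width: 85.2
finger_force: 0.0
297 211 (np.float64(270.7709283025048), np.float64(216.0210612416887))
```

View pics/w4.png

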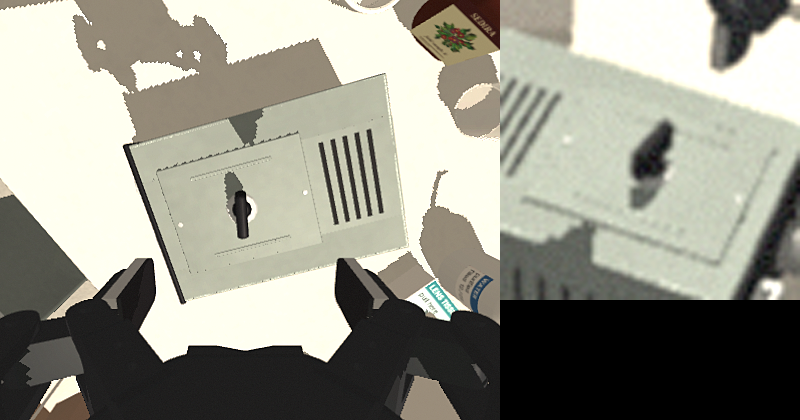

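The wrist part shows the cover lying square in place with the wing from (271,190) to (271,238) in full-picture pixels. In the side crop the wing runs from (668,122) to (637,180). I'll compare these with projections for each possible plunge.

Run:
```python
from h import *
import pickle
np.set_printoptions(precision=1,suppress=True)
c=pickle.load(open("w4.pkl","rb"));s=r.camera_params("side")
i=np.load("w4.npy").max(2);m=(i<32).astype('uint8');m[:,:255]=0;m[:,290:]=0;m[:180]=0;m[250:]=0
for y in range(188,242,4):
    x=np.where(m[y])[0]
    if len(x):print(y,x.min(),x.max(),end=' | ')
j=np.load("s4.npy").max(2);n=(j[185:230,280:315]<40).astype('uint8')
yy,xx=np.where(n);print("\nside rows",yy.min()+185,yy.max()+185,"cols",xx.min()+280,xx.max()+280)
e=np.array([np.cos(1.0),np.sin(1.0),0])
for pl in (0,1.5,8.5,10):
    zt=145-pl;P=np.array([550,-87.5,zt])
    lo=P-[0,0,24]
    w=[proj(c,P+18*k*e) for k in(-1,1)];sd=np.array([proj(s,q+18*k*e) for q in (P,lo) for k in(-1,1)])
    print(pl,np.array(w).ravel(),"side rows",sd[:,1].min(),sd[:,1].max(),sd.ravel())
```

```text
192 266 274 | 196 265 275 | 200 265 275 | 204 264 279 | 208 263 280 | 212 263 280 | 216 266 277 | 220 267 276 | 224 267 277 | 228 268 277 | 232 268 277 | 236 268 277 | 
side rows 205 217 cols 294 302
0 [271.1 243.9 271.  197.9] side rows 199.90796549688497 215.5152312948703 [302.6 199.9 293.3 208.9 302.2 206.6 293.  215.5]
1.5 [271.1 243.2 271.  197.4] side rows 200.33306278768677 215.92340863827545 [302.6 200.3 293.3 209.3 302.1 207.  293.  215.9]
8.5 [271.2 239.9 271.1 195.4] side rows 202.30456909283922 217.81631707724222 [302.4 202.3 293.2 211.2 302.  208.9 292.9 217.8]
10 [271.2 239.2 271.1 195. ] side rows 202.7244206360597 218.21940358895313 [302.4 202.7 293.2 211.7 302.  209.3 292.9 218.2]
```

```bash
python3 -c "
from station import r
print(r.sense()['contact_force']);print(r.job_done())"
```

```text
[-0.10886202  0.91871197 -1.7439799 ]
the job is handed in; nothing more can be done
None
```

I put the cover back flat in the opening, pushed the stud in through the slot and turned it clockwise about 1.5 rad; it stayed pushed in when released, at a depth and angle that match the locked notch. I handed the job in but got no verdict back.

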